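# Load the egg warmer and spot-check its surface temperature

### The job

Lower the egg gently into the deep round well of the warmer and let go of it down there, without dropping it. Then take the surface thermometer out of its stand and hold its spring tip inside the ring engraved on the round pad of the warmer's sloping front, with the thermometer square to that sloping face and pressed only lightly, so that the tip is sprung in about half-way. Finish while still holding it there, and leave the bottle, bowl and jar where they stand.

Things in the scene. Friction and masses are not known exactly. Their poses are not given: they have to be found in the camera images.
- egg_center (a point): Centre of the brown egg (rigid, 44 mm across, 58 mm long, 60 g), gripped across its middle from above. It starts upright, this point 57 mm above the table, loose in a white egg cup (stem 38 mm across, rim 36 mm high, foot 56 mm across, 6 mm high). z is its long axis, up at the start. Cup and thermometer stand are on opposite sides of the warmer, either way round.
- well_floor (a point): Centre of the flat floor of the warmer's round well, 25 mm above the table. The well is 170 mm across and 90 mm deep, straight-walled, open at the top in the flat deck, which is 115 mm above the table. Axes are the warmer's: z up, x from its sloping front (nearest the robot) to its back, y to its left.
- pad_top (a point): Centre of the top face of the round steel test pad on the sloping front: 38 mm across, 3 mm proud, with a dark engraved ring 23 mm across around its centre. The z axis is square to the face, pointing outward (up and towards the robot, 25 degrees from vertical); x points up the slope, y along it.
- probe_grip (a point): Place to grip on the surface thermometer's black handle, on its axis: a square bar 26 x 26 mm (flats face its x and y axes), from 24 mm above this point to 40 mm below it; below it a collar 36 mm across, 6 mm high, then a 10 mm rod to the spring tip. z runs along it from tip to handle. Mass about 135 g. It starts upright in its stand, this point 116 mm above the table.
- tip_end (a point): Centre of the flat end face (12 mm across) of the thermometer's brass spring tip, on its axis, 101 mm below the grip point when the tip is fully out.
- probe_tip (a joint): How far the spring tip is pushed in, m: 0 fully out (free), 0.012 fully in against the stop. The spring takes 0.6 N to start and 0.3 N more per mm, so about 2.4 N half-way.
- probe: The whole thermometer; origin on its axis at the underside of the collar, 46 mm below the grip point, z axis from tip to handle.
- stand: The thermometer's fixed round steel stand, 52 mm across, 70 mm high, foot 90 mm across; origin on its axis at table height. The collar rests on its rim and the rod hangs in its 24 mm bore: the thermometer must rise at least 56 mm to clear it.
- test_pad: The test pad, fixed to the warmer; origin at the centre of its underside, z square to the sloping face, outward.
- warmer: The warmer, a fixed white-painted steel block; origin on the table under the middle of its 300 (x) x 210 mm (y) footprint, axes as for the well. The well's axis is 50 mm behind the origin (+x). The front 100 mm slopes down towards the robot at 25 degrees and carries the round pad and, 100 mm beside it, a black knob 12 mm high that is not used.
- egg: The egg; origin at its lower end at the start, 29 mm from its centre along z.
- sauce_bottle: Amber bottle, 60 mm across, 170 mm tall, to be left alone; origin at its underside.
- bowl: White bowl, 120 mm across, 55 mm high, to be left alone; origin at its underside.
- jar: Small clear jar with a steel cap, 56 mm across, 75 mm tall, to be left alone; origin at its underside.
Things that resemble listed ones, but are neither listed nor needed, are in the scene too. What is meant by the probe is not pink, and is the larger of those in its own colour. Several things have the shape of the stand; the one meant has the colours described above.

How it is judged:
On the way:
1. the egg lies at rest on the floor of the well, let go (horizontal distance between egg_center and well_floor below 0.08 m and z of egg_center in the frame of well_floor between 0 and 0.04 m and linear speed of egg below 0.06 m/s and contact force between the fingers and egg below 0.1 N and contact force between egg and warmer above 0.1 N), for 0.2 s.
At the end, for the whole second after the job is handed in: Egg in the well, let go. Thermometer held in the gripper, clear of its stand, still: tip end within 11.5 mm of the pad centre, axis within 0.15 rad of square to the sloping face, tip pushed in 2 to 10.5 mm with 0.5 to 6 N on the pad (horizontal distance between egg_center and well_floor below 0.08 m and z of egg_center in the frame of well_floor between 0 and 0.04 m and contact force between the fingers and egg below 0.1 N and contact force between the fingers and probe above 2 N and contact force between probe and stand below 0.05 N and contact force between probe and test_pad between 0.5 and 6 N and value of joint probe_tip between 0.002 and 0.0105 m and distance between tip_end and pad_top below 0.0115 m and angle between the z axis of probe and the z axis of test_pad, either way round below 0.15 rad and linear speed of probe below 0.02 m/s); the arm keeps its last pose, push and grip.
It fails at once if the egg is dropped into the well (falls faster than 0.65 m/s there) (horizontal distance between egg_center and well_floor below 0.085 m and z of egg_center in the frame of well_floor below 0.09 m and linear speed of egg above 0.65 m/s).
It fails at once if the egg is pressed hard on the warmer (over 40 N) (contact force between egg and warmer above 40 N).
It fails at once if the thermometer is pressed hard on the warmer (over 15 N) (contact force between probe and warmer above 15 N).
It fails at once if the bottle, bowl or jar is moved more than 30 mm (distance of any of sauce_bottle, bowl, jar from where it was at the start of the episode above 0.03 m).
It also fails if it takes over 61 s, if anything falls off the work surface, if the arm or the gripper's body presses on something with over 40 N, if the wrist force passes 120 N, or if a joint passes its speed limit or range.

### The arm

A 6-joint arm with a two-finger parallel gripper is mounted at the origin on the work surface. World frame = base frame: x ahead of the robot, y to its left, z up, the work surface at z = 0. Lengths are in m, angles in rad, forces in N, time in s.
With the tool pointing down it reaches from about 0.3 to 0.875 m from the base axis. Payload 6.4 kg.
Tool frame: the origin (TCP) lies midway between the tips of the shut fingers; the grasp point (between the pads) lies 19 mm behind it; x points along the fingers, y is the direction in which the jaws open and shut, and the axes are right-handed (so a half turn about x gives the same grasp; the last joint's range is limited). The gripper opens to 85 mm and grips with 20 to 120 N. Pads are 22 mm wide; open, the fingers measure 114 mm over their backs; the gripper's body (76 mm by 85 mm) begins 54 mm behind the grasp point. The pads swing forward as they close: fully open they stand 13 mm farther back than shut.
Start: joints at [-0.206, 0.181, 1.607, -0, 1.354, -0.206], TCP at [0.575, 0, 0.231] pointing down, gripper open.
Joint ranges: [-2.99, 2.99], [-0.89, 2.07], [0.3, 2.58], [-1.14, 4.28], [0, 2.63], [-3.12, 3.12]. Speed limits (rad/s): [2.57, 2.57, 3.01, 3.14, 3.14, 3.14].

### API

Orientations are given as a rotation vector (axis times angle).
In Python, from station import manip gives the robot as it stands.
- The arm moves only by the shell command python3 -m pendant 'ROWS' [FORCE]. ROWS is JSON, one flat list of numbers, 7 for each row, row after row: the shift along the tool's x, y, z in m, then the turn, a rotation vector about the tool's x, y, z in rad, then the closure in counts, from 0 (fully open) to 255 (shut). A call has 1 to 8 rows; each row is the pose to reach, as a shift and turn from the pose commanded when the call began, along the tool's axes at that moment; what a row does not reach only later rows make up. A row lasts 1/12 s, in which the tool goes at most 41.7 mm and 7.16 degrees, less where a joint would pass 70% of its speed; a pose out of reach is approached as far as the arm can. A call with a gripper value outside its range is refused whole. The fingers move at their own pace and stop on an object; FORCE is the grip in N (left out, the last holds). Time passes only in rows, so rows that repeat a pose let the fingers close. It gives the time, the measured TCP pose, the force and the opening at its end, in the units of the state.
- manip.observe(): the state, without advancing time (a new reading comes with each control period).
- manip.grab_frame(name): name is "scene" or "side" or "wrist"; returns the picture (480x640x3 uint8, red, green, blue); there is no depth.
- manip.camera_model(name): a dict with "fx", "fy", "cx", "cy" (pixels), "dist" ([k1, k2, p1, p2, k3] as OpenCV has them; the pictures are not rectified), "R" (3x3) and "t" (3): a world point X has camera coordinates R X + t; the wrist camera has in their place "mount" (4x4, takes a point from camera to tool coordinates, whose origin is the TCP and whose axes are the tool frame's). Camera axes: x right, y down, z forward; pixel columns grow to the right and rows downward; lengths in m; the calibration is good to about 2 mm. A picture is of the moment at which its call begins: read the wrist's pose just before it. camera_model takes no time and is no camera call.
- manip.finish_job(): hands the job in, once; it reports no verdict.
The state is a dict: "clock": time; "joint_pos": joint angles; "dq": joint speeds; "tau": joint torques, N m; "tool_pos": TCP position; "tcp_rot": TCP orientation; "ft_force": force on the tool from outside, world axes, zero at the start; "torque": the same for the moment, N m; "gripper_width": finger opening in m.
Only numpy, scipy, OpenCV 4.12 (cv2) and the standard library are available. Lean on these libraries where they do the work, as an engineer would, in place of code of your own. Each camera call takes 0.05 s, during which the arm holds its last target.

## Working session

There is one attempt and no reset: what is moved stays moved. The work goes in short steps, Python scripts to look and compute and a shell command to move; the robot and the scene stay as the last step left them, time stands still between calls to the robot, and variables do not carry over. Pictures are saved under pics/ and viewed, and the job is handed in when it is done.

```bash
ls; mkdir -p pics
python3 - <<'E'
from station import manip
import cv2
for n in ["scene","side","wrist"]:
    s=manip.observe(); im=manip.grab_frame(n); cv2.imwrite(f"pics/{n}0.png",im[:,:,::-1])
    print(n,manip.camera_model(n))
print(s)
E
```

```text
pics
scene {'fx': 488.6037732765689, 'fy': 488.6037732765689, 'cx': 326.4974071636544, 'cy': 240.43036672599303, 'dist': array([0.00947791, 0.        , 0.        , 0.        , 0.        ]), 'R': array([[-0.2327226 ,  0.97252624, -0.00573652],
       [ 0.63532818,  0.14756092, -0.75801311],
       [-0.73634116, -0.18005135, -0.65221409]]), 't': array([ 0.0933817 , -0.2338767 ,  1.60505374])}
side {'fx': 468.47798035573896, 'fy': 468.47798035573896, 'cx': 318.7999884467891, 'cy': 234.44401155068613, 'dist': array([-0.04708866,  0.        ,  0.        ,  0.        ,  0.        ]), 'R': array([[ 0.9136319 , -0.40622279, -0.01611832],
       [-0.27143326, -0.58000241, -0.76806327],
       [ 0.30265615,  0.70610215, -0.64017108]]), 't': array([-0.42289211,  0.21722901,  0.91465657])}
wrist {'fx': 335.7134608643399, 'fy': 335.7134608643399, 'cx': 316.88493608025897, 'cy': 240.2746019356045, 'dist': array([0.02048721, 0.        , 0.        , 0.        , 0.        ]), 'mount': array([[ 8.19961167e-05, -2.69319452e-01,  9.63050895e-01,
        -1.43142043e-01],
       [ 9.99999891e-01, -4.2012
[... 203 characters left out ...]
   1.00000000e+00]])}
{'clock': 0.1, 'joint_pos': array([-2.06304605e-01,  1.81517887e-01,  1.60789560e+00,  1.33759158e-05,
        1.35381036e+00, -2.06326866e-01]), 'dq': array([ 8.01619847e-04, -7.50662158e-04, -4.67382258e-03, -8.05322498e-04,
       -1.83312442e-03, -8.15621771e-05]), 'tau': array([-2.02498759e-04, -4.45872438e+01, -3.52238703e+01, -4.27332343e-04,
        4.16999465e-03,  3.20961749e-05]), 'tool_pos': array([5.74503450e-01, 1.23032357e-04, 2.30451487e-01]), 'tcp_rot': array([ 1.20868678,  1.21063799, -1.21019495]), 'ft_force': array([-0.15512953,  0.49013712,  0.20310935]), 'torque': array([ 0.00255148,  0.02383611, -0.03468263]), 'gripper_width': 0.08539234198819123}
```

View pics/scene0.png

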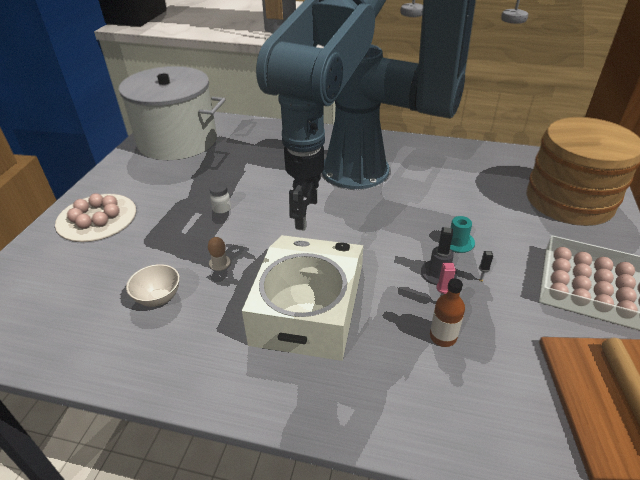

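View pics/side0.png

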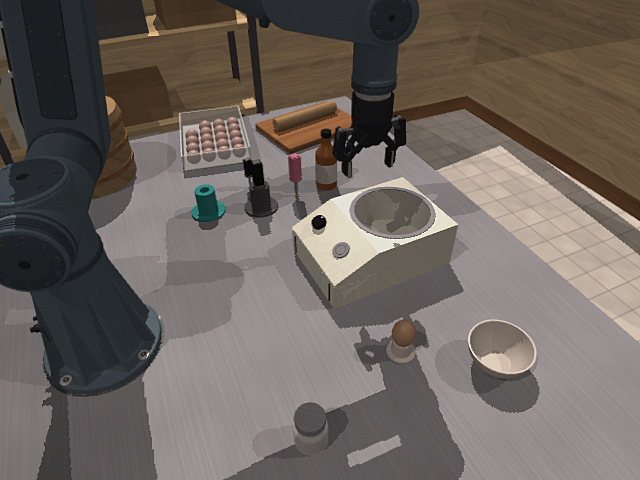

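View pics/wrist0.png

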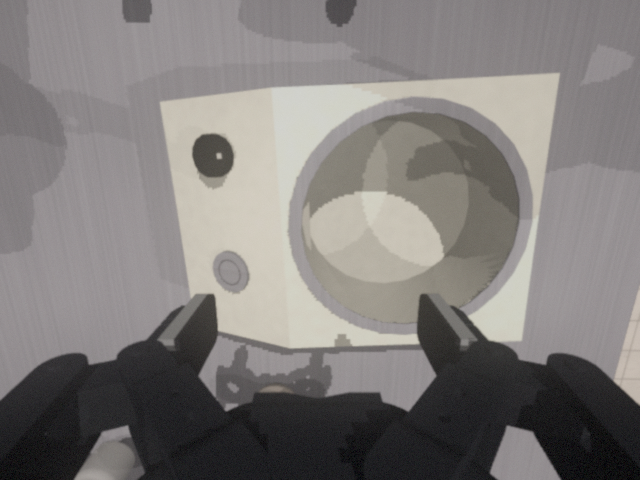

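Run:
```python
import cv2,numpy as np
a=cv2.imread("pics/scene0.png");b=cv2.imread("pics/side0.png")
A=cv2.resize(a[210:360,400:520],None,fx=4,fy=4,interpolation=cv2.INTER_CUBIC)
B=cv2.resize(b[130:240,180:340],None,fx=5,fy=5,interpolation=cv2.INTER_CUBIC)
cv2.imwrite("pics/za.png",A);cv2.imwrite("pics/zb.png",B)
C=cv2.resize(a[170:310,170:370],None,fx=4,fy=4,interpolation=cv2.INTER_CUBIC)
D=cv2.resize(b[180:400,280:480],None,fx=2.7,fy=2.7,interpolation=cv2.INTER_CUBIC)
cv2.imwrite("pics/zc.png",C);cv2.imwrite("pics/zd.png",D)
```

```text
(no output)
```

View pics/za.png

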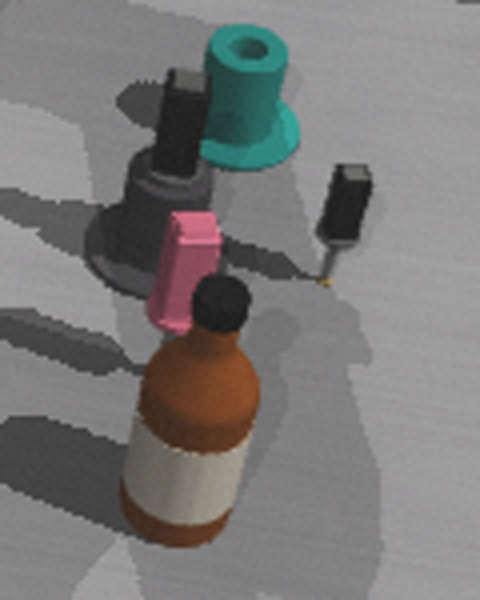

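View pics/zb.png

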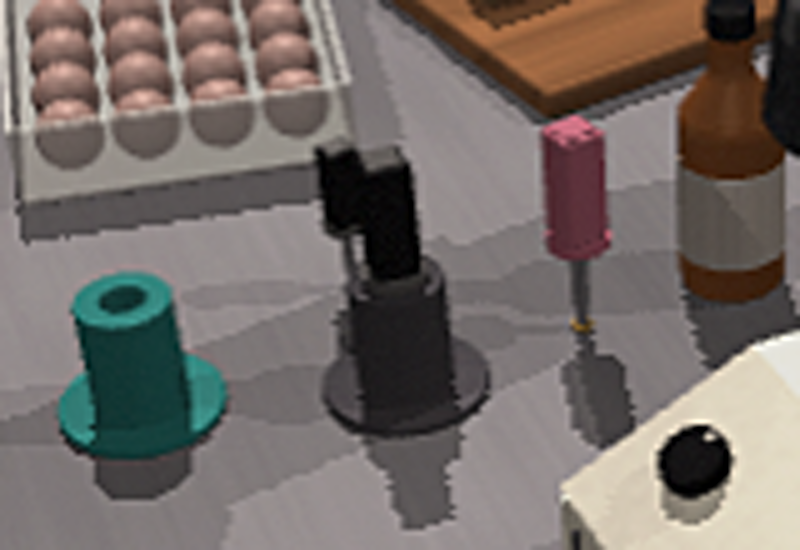

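View pics/zc.png

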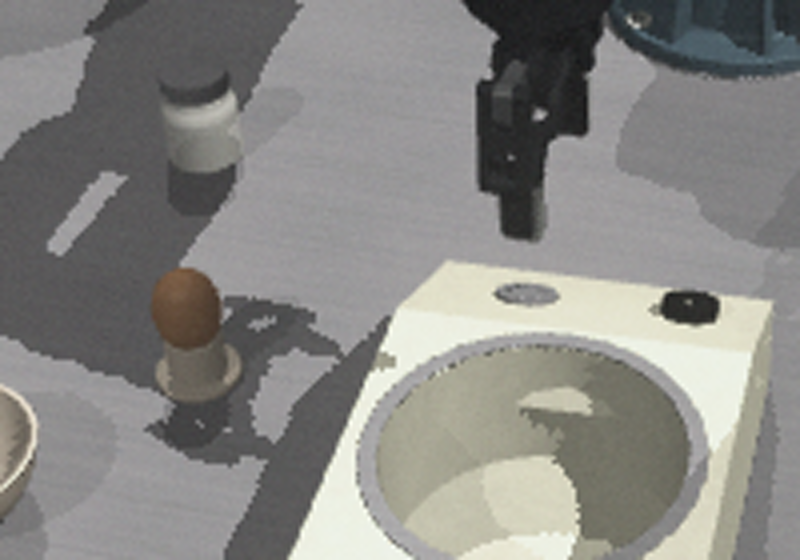

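View pics/zd.png

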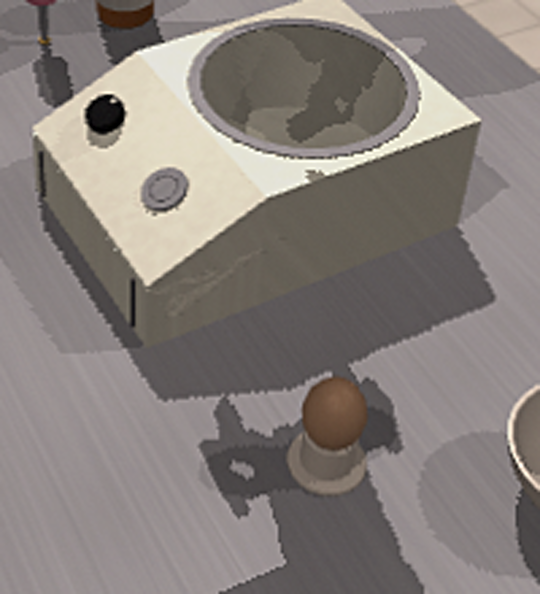

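```bash
cat > h.py <<'E'
import numpy as np,cv2
from scipy.spatial.transform import Rotation as Ro
from scipy.optimize import least_squares
from station import manip
def cam(n,s=None):
    m=manip.camera_model(n); K=np.array([[m['fx'],0,m['cx']],[0,m['fy'],m['cy']],[0,0,1]]);d=np.array(m['dist'])
    if n=='wrist':
        M=np.array(m['mount']);T=np.eye(4);T[:3,:3]=Ro.from_rotvec(s['tcp_rot']).as_matrix();T[:3,3]=s['tool_pos']
        W=np.linalg.inv(T@M);return K,d,W[:3,:3],W[:3,3]
    return K,d,m['R'],m['t']
def proj(c,X):
    K,d,R,t=c
    return cv2.projectPoints(np.atleast_2d(np.array(X,float)),cv2.Rodrigues(np.array(R))[0],np.array(t,float),K,d)[0][:,0]
def ray(c,p):
    K,d,R,t=c
    u=cv2.undistortPoints(np.array([[p]],float),K,d)[0,0];v=R.T@np.array([u[0],u[1],1]);return -R.T@t,v/np.linalg.norm(v)
def atz(c,p,z):
    o,v=ray(c,p);return o+v*(z-o[2])/v[2]
def tri(cs,ps):
    A=0;b=0
    for c,p in zip(cs,ps):
        o,v=ray(c,p);P=np.eye(3)-np.outer(v,v);A=A+P;b=b+P@o
    return np.linalg.solve(A,b)
E
python3 - <<'E'
from h import *
np.set_printoptions(precision=4,suppress=True)
s=manip.observe();print(Ro.from_rotvec(s['tcp_rot']).as_matrix())
sc,si,w=cam('scene'),cam('side'),cam('wrist',s)
def two(n,a,b,z):
    print(n,tri([sc,si],[a,b]),atz(sc,a,z),atz(si,b,z))
two('egg',(216.75,247),(403.7,333.3),.057)
two('handletop',(446.75,229.5),(257,161.4),.140)
two('pad',(302,243.5),(341.1,249.6),.1)
two('knob',(342.5,246.5),(319,222),.1)
zf=.115-.1*np.tan(np.radians(25))
C=np.array([[.15,-.105,.115],[.15,.105,.115],[-.05,-.105,.115],[-.05,.105,.115],[-.15,-.105,zf],[-.15,.105,zf]])
wp={1:(558,73),0:(522,341),2:(289,348),3:(273,88),5:(161,102),4:(193,331)}
def W(p,X):
    c,q=np.cos(p[2]),np.sin(p[2]);return X@np.array([[c,q,0],[-q,c,0],[0,0,1]])+[p[0],p[1],0]
sp={0:(280+480/2.7,180+122/2.7),2:(280+265/2.7,180+197/2.7),3:(280+138/2.7,180+52/2.7),5:(280+35/2.7,180+130/2.7),4:(280+148/2.7,180+285/2.7)}
cp={2:(170+400/4,170+310/4),4:(170+448/4,170+262/4),5:(170+773/4,170+300/4),3:(170+755/4,170+352/4)}
def res(p,v=False):
    r=[]
    for c,d in ((w,wp),(si,sp),(sc,cp)):
        for k,u in d.items():
            e=proj(c,W(p,C[k]))[0]-u; r+=list(e)
            if v:print(k,e)
    return r
f=least_squares(res,[.6,0,0],loss='soft_l1');print(f.x);res(f.x,True)
print('well',W(f.x,np.array([[.05,0,.025]])))
E
```

```text
[[-0.0014  1.      0.    ]
 [ 0.0003  0.     -1.    ]
 [-1.     -0.0014 -0.0003]]
egg [ 0.5204 -0.2556  0.056 ] [ 0.5213 -0.2548  0.057 ] [ 0.52   -0.2564  0.057 ]
handletop [0.4294 0.2967 0.1432] [0.4259 0.2967 0.14  ] [0.4307 0.3024 0.14  ]
pad [ 0.4992 -0.0369  0.093 ] [ 0.5071 -0.0345  0.1   ] [ 0.4956 -0.0439  0.1   ]
knob [0.4929 0.062  0.0977] [0.4957 0.0624 0.1   ] [0.4917 0.0597 0.1   ]
[0.5967 0.005  0.0396]
1 [1.4593 0.6529]
0 [-0.7559 -0.3687]
2 [ 1.2321 -0.1777]
3 [-1.0405 -0.1084]
5 [-0.549  -0.2044]
4 [ 2.1423 -6.18  ]
0 [ 0.3794 -0.2179]
2 [0.6368 0.7309]
3 [-0.5806  0.1225]
5 [-1.0283 -0.5366]
4 [-0.4559  0.9563]
2 [-1.0487 -1.1314]
4 [-0.5112 -0.88  ]
5 [-0.14   -0.2106]
3 [-0.8403 -0.1696]
well [[0.6466 0.007  0.025 ]]
```

```bash
python3 - <<'E'
from h import *
np.set_printoptions(precision=4,suppress=True)
sc,si=cam('scene'),cam('side')
print('bowl',atz(si,(502,345),.055),atz(sc,(153.5,281),.055))
print('jar',atz(si,(310,415),.075),atz(sc,(219.5,191),.075))
print('bottle',tri([sc,si],[(454.5,287),(326,133)]))
E
python3 -m pendant '[0,-0.007,0.036,0,0,0,0, 0,-0.014,0.073,0,0,0,0, 0,-0.022,0.11,0,0,0,0, 0,-0.029,0.146,0,0,0,0, 0,-0.036,0.183,0,0,0,0, 0,-0.045,0.22,0,0,0,0, 0,-0.054,0.256,0,0,0,0, 0,-0.054,0.256,0,0,0,0]' 20
python3 - <<'E'
from h import *
np.set_printoptions(precision=4,suppress=True)
s=manip.observe(); im=manip.grab_frame("wrist"); cv2.imwrite("pics/w1.png",im[:,:,::-1]);print(s)
print(proj(cam('wrist',s),[[.5204,-.2556,.057]]))
np.save('w1.npy',np.r_[s['tool_pos'],s['tcp_rot']])
E
```

```text
bowl [ 0.667  -0.3525  0.055 ] [ 0.6648 -0.3523  0.055 ]
jar [ 0.2972 -0.3423  0.075 ] [ 0.3144 -0.3319  0.075 ]
bottle [0.631  0.3207 0.1624]
clock: 0.82
tool_pos: [0.5191, -0.2621, 0.231]
tcp_rot: [1.211, 1.205, -1.215]
ft_force: [-0.6, -0.8, 0.0]
gripper_width: 0.0854
{'clock': 0.8167, 'joint_pos': array([-0.6702,  0.1952,  1.5908, -0.0026,  1.3548, -0.664 ]), 'dq': array([ 0.0815, -0.0192,  0.0282,  0.0511,  0.0179,  0.0861]), 'tau': array([ -1.7408, -44.614 , -35.1108,  -0.1489,   0.0196,  -0.7838]), 'tool_pos': array([ 0.5191, -0.2621,  0.231 ]), 'tcp_rot': array([ 1.2111,  1.2053, -1.2152]), 'ft_force': array([-0.568 , -0.7745,  0.0139]), 'torque': array([ 0.0543,  0.0363, -0.0114]), 'gripper_width': 0.08538275869749674}
[[318.5152 212.6759]]
```

View pics/w1.png

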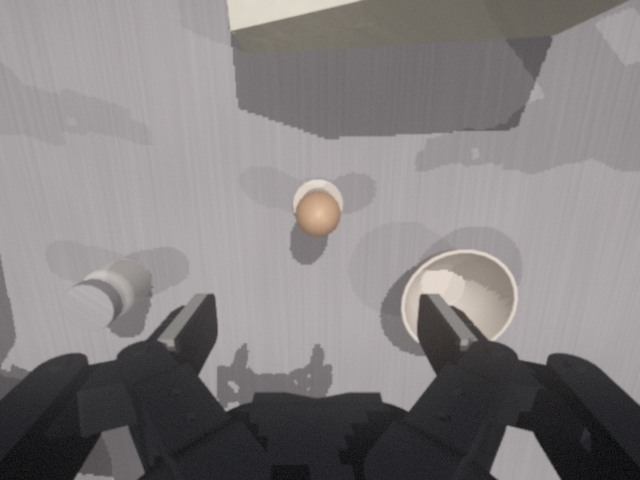

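```bash
python3 -m pendant '[0.035,0,0,0,0,0,0, 0.07,0,0,0,0,0,0, 0.105,0,0,0,0,0,0, 0.14,0,0,0,0,0,0, 0.17,0,0,0,0,0,0, 0.19,0,0,0,0,0,0, 0.198,0,0,0,0,0,0, 0.198,0,0,0,0,0,0]'
python3 -m pendant '[0,0,0,0,0,0,60, 0,0,0,0,0,0,140, 0,0,0,0,0,0,180, 0,0,0,0,0,0,180, 0,0,0,0,0,0,180, 0,0,0,0,0,0,180]' 25
python3 - <<'E'
from h import *
s=manip.observe(); im=manip.grab_frame("side"); cv2.imwrite("pics/s2.png",im[:,:,::-1][200:440,250:570]);print(s['clock'],s['tool_pos'],s['gripper_width'],s['ft_force'])
E
```

```text
clock: 1.53
tool_pos: [0.5197, -0.2538, 0.0309]
tcp_rot: [1.209, 1.215, -1.21]
ft_force: [-0.5, -0.3, 0.4]
gripper_width: 0.0851
clock: 2.03
tool_pos: [0.5201, -0.2567, 0.0352]
tcp_rot: [1.207, 1.21, -1.211]
ft_force: [-8.3, 1.2, 10.6]
gripper_width: 0.0421
2.0333 [ 0.52013261 -0.25670245  0.03522443] 0.04205136652873353 [-8.30603219  1.2357785  10.63738844]
```

View pics/s2.png

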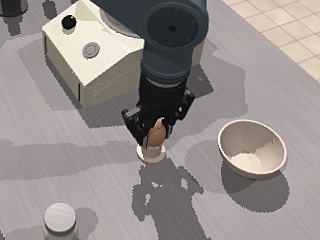

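```bash
python3 -m pendant '[0,0,0,0,0,0,180, 0,0,0,0,0,0,180]'
python3 - <<'E'
from h import *
im=manip.grab_frame("side"); cv2.imwrite("pics/s3.png",cv2.resize(im[:,:,::-1][270:380,350:460],None,fx=5,fy=5,interpolation=cv2.INTER_CUBIC))
E
```

```text
clock: 2.25
tool_pos: [0.5201, -0.2567, 0.0352]
tcp_rot: [1.207, 1.21, -1.211]
ft_force: [-9.2, 0.1, 11.2]
gripper_width: 0.0421
```

View pics/s3.png

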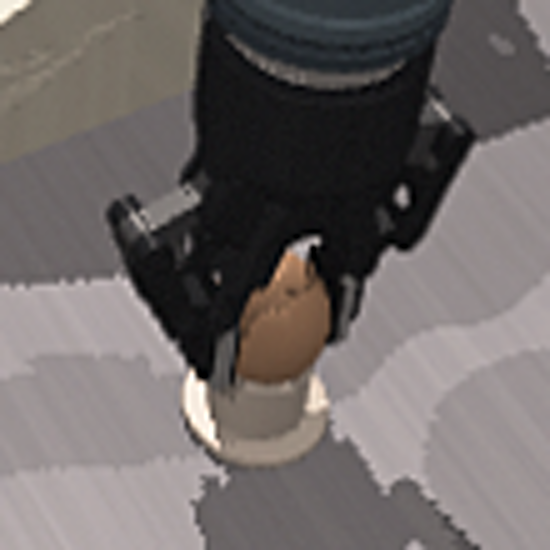

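```bash
python3 -m pendant '[-0.004,0,0,0,0,0,180, -0.008,0,0,0,0,0,180, -0.015,0,0,0,0,0,180, -0.025,0,0,0,0,0,180, -0.035,0,0,0,0,0,180,-0.035,0,0,0,0,0,180]'
python3 - <<'E'
from h import *
im=manip.grab_frame("side"); cv2.imwrite("pics/s4.png",cv2.resize(im[:,:,::-1][250:380,350:480],None,fx=4,fy=4,interpolation=cv2.INTER_CUBIC))
im=manip.grab_frame("wrist"); cv2.imwrite("pics/w4.png",im[:,:,::-1])
E
```

```text
clock: 2.8
tool_pos: [0.5227, -0.2571, 0.0714]
tcp_rot: [1.209, 1.204, -1.208]
ft_force: [0.7, 0.0, -0.7]
gripper_width: 0.0427
```

View pics/s4.png

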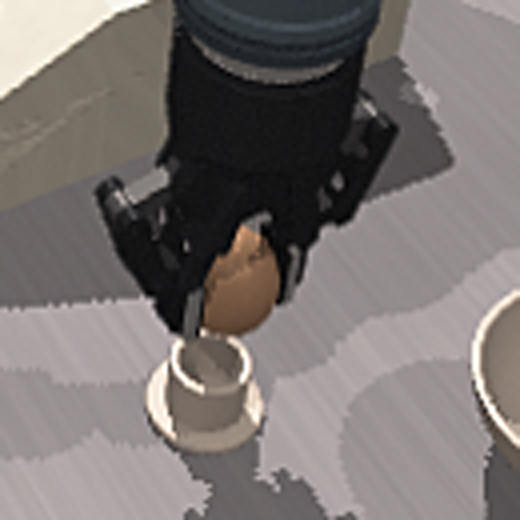

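View pics/w4.png

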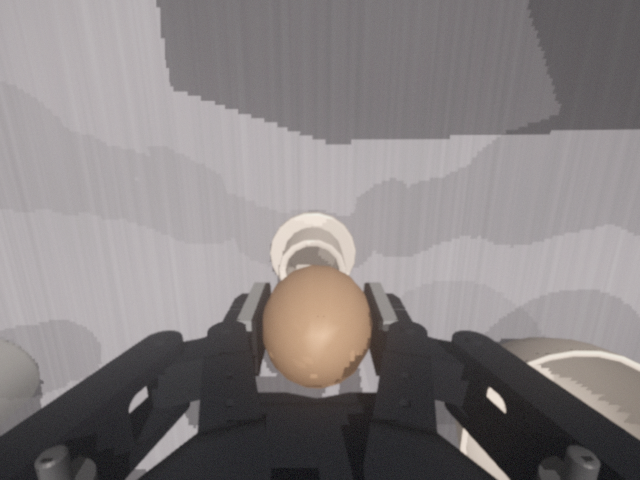

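```bash
python3 -m pendant '[-0.03,0,0,0,0,0,180, -0.06,0,0,0,0,0,180, -0.09,0,0,0,0,0,180, -0.10,0.01,-0.02,0,0,0,180, -0.1,0.025,-0.05,0,0,0,180, -0.1,0.04,-0.083,0,0,0,180, -0.1,0.055,-0.116,0,0,0,180,-0.1,0.071,-0.149,0,0,0,180]'
python3 -m pendant '[0,0.016,-0.033,0,0,0,180, 0,0.032,-0.066,0,0,0,180, 0,0.045,-0.095,0,0,0,180, 0,0.055,-0.114,0,0,0,180, 0,0.055,-0.114,0,0,0,180, 0,0.055,-0.114,0,0,0,180]'
python3 - <<'E'
from h import *
s=manip.observe();im=manip.grab_frame("wrist"); cv2.imwrite("pics/w5.png",im[:,:,::-1]);print(s['tool_pos'])
im=manip.grab_frame("side"); cv2.imwrite("pics/s5.png",im[:,:,::-1][100:300,270:500].repeat(3,0).repeat(3,1))
E
```

```text
clock: 3.57
tool_pos: [0.592, -0.1055, 0.1679]
tcp_rot: [1.21, 1.21, -1.21]
ft_force: [-0.4, -0.3, -0.1]
gripper_width: 0.0419
clock: 4.07
tool_pos: [0.6467, 0.0083, 0.1673]
tcp_rot: [1.207, 1.212, -1.208]
ft_force: [-0.2, -0.6, -0.5]
gripper_width: 0.0425
[0.64673811 0.00833711 0.16733601]
```

View pics/w5.png

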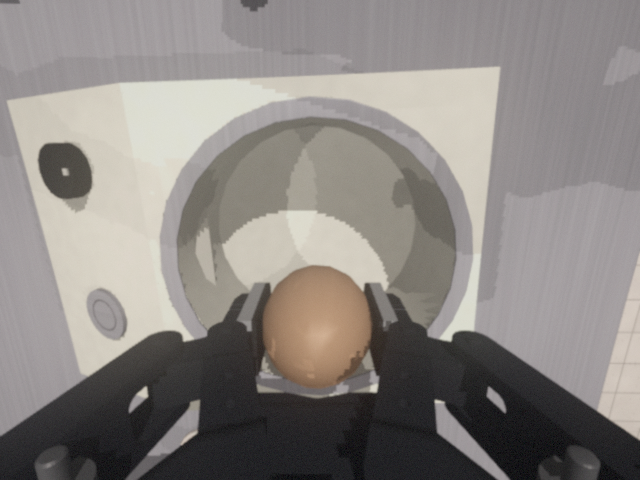

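View pics/s5.png

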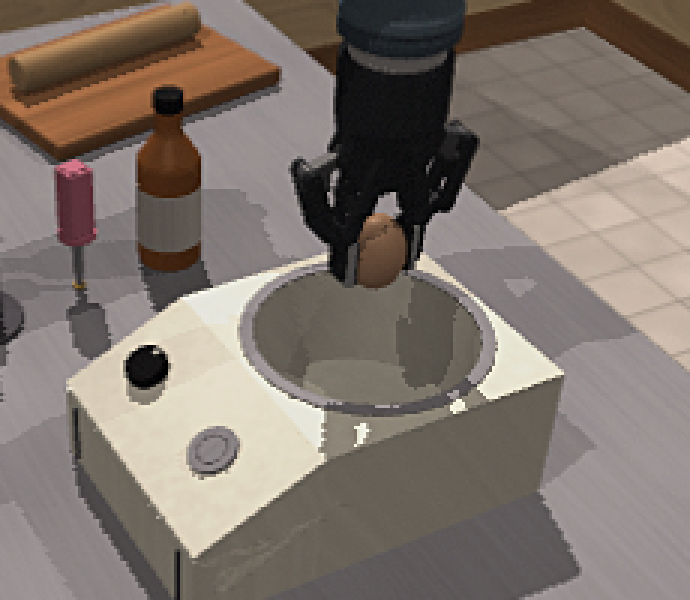

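Run:
```python
from h import *
th=np.linspace(0,np.pi,60);ph=np.linspace(0,2*np.pi,90);T,P=np.meshgrid(th,ph)
E=np.c_[(22*np.sin(T)*np.cos(P)).ravel(),(22*np.sin(T)*np.sin(P)).ravel(),(29*np.cos(T)).ravel()]/1000
c=cam('side')
for zc in (.17,.18,.185,.19,.195,.2):
    p=proj(c,E+[.6467,.008,zc]);print(zc,p.min(0),p.max(0))
```

```text
0.17 [383.69971737 178.35477713] [404.40275064 203.47055408]
0.18 [384.03280305 174.37832531] [404.8692657  199.71705375]
0.185 [384.20076155 172.36952801] [405.10452835 197.82266855]
0.19 [384.36967326 170.34802622] [405.34114124 195.91639089]
0.195 [384.5395453  168.31371013] [405.57911459 193.99811764]
0.2 [384.71038486 166.26646882] [405.81845869 192.06774458]
```

```bash
python3 -m pendant '[0.025,0,0,0,0,0,180, 0.05,0,0,0,0,0,180, 0.075,0,0,0,0,0,180, 0.1,0,0,0,0,0,180, 0.115,0,0,0,0,0,180, 0.122,0,0,0,0,0,180,0.125,0,0,0,0,0,180,0.125,0,0,0,0,0,180]'
python3 -m pendant '[0.002,0,0,0,0,0,180, 0.004,0,0,0,0,0,180, 0.006,0,0,0,0,0,180, 0.0075,0,0,0,0,0,180,0.0075,0,0,0,0,0,180]'
```

```text
clock: 4.83
tool_pos: [0.6468, 0.0061, 0.0432]
tcp_rot: [1.21, 1.209, -1.21]
ft_force: [0.9, -0.5, -1.3]
gripper_width: 0.0423
clock: 5.25
tool_pos: [0.647, 0.0071, 0.0359]
tcp_rot: [1.209, 1.209, -1.209]
ft_force: [0.8, 0.1, -0.8]
gripper_width: 0.0421
```

```bash
python3 -m pendant '[0.001,0,0,0,0,0,180, 0.0015,0,0,0,0,0,180, 0.0015,0,0,0,0,0,180]'
python3 -m pendant '[0.001,0,0,0,0,0,180, 0.001,0,0,0,0,0,180]'
```

```text
clock: 5.5
tool_pos: [0.6469, 0.0071, 0.0342]
tcp_rot: [1.209, 1.209, -1.209]
ft_force: [-1.2, -0.1, -0.6]
gripper_width: 0.0426
clock: 5.67
tool_pos: [0.6472, 0.007, 0.0333]
tcp_rot: [1.209, 1.209, -1.209]
ft_force: [-1.4, -0.1, -0.5]
gripper_width: 0.042
```

```bash
python3 -m pendant '[0.001,0,0,0,0,0,180, 0.0015,0,0,0,0,0,180,0.0015,0,0,0,0,0,180]'
python3 -m pendant '[0.001,0,0,0,0,0,180, 0.0015,0,0,0,0,0,180,0.0015,0,0,0,0,0,180]'
```

```text
clock: 5.92
tool_pos: [0.6473, 0.0069, 0.033]
tcp_rot: [1.209, 1.209, -1.209]
ft_force: [-3.7, 0.2, 7.7]
gripper_width: 0.0421
clock: 6.17
tool_pos: [0.6475, 0.0069, 0.0328]
tcp_rot: [1.209, 1.208, -1.209]
ft_force: [-7.2, 1.2, 15.2]
gripper_width: 0.0418
```

```bash
python3 -m pendant '[-0.001,0,0,0,0,0,180, -0.0025,0,0,0,0,0,180,-0.0025,0,0,0,0,0,120,-0.0025,0,0,0,0,0,80,-0.0025,0,0,0,0,0,40,-0.0025,0,0,0,0,0,0,-0.0025,0,0,0,0,0,0,-0.0025,0,0,0,0,0,0]'
python3 - <<'E'
from h import *
im=manip.grab_frame("wrist"); cv2.imwrite("pics/w6.png",im[:,:,::-1])
E
```

```text
clock: 6.83
tool_pos: [0.6469, 0.007, 0.0325]
tcp_rot: [1.209, 1.21, -1.21]
ft_force: [0.1, 0.2, 0.6]
gripper_width: 0.0855
```

View pics/w6.png

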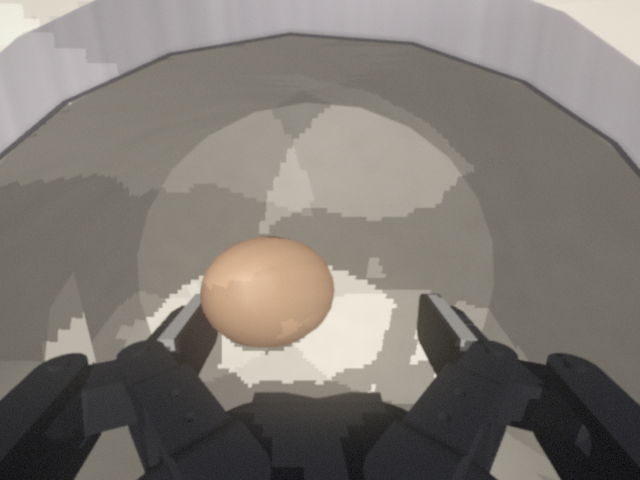

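```bash
python3 -m pendant '[-0.005,0,0,0,0,0,0, -0.015,0,0,0,0,0,0, -0.03,0,0,0,0,0,0, -0.05,0,0,0,0,0,0, -0.08,0,0,0,0,0,0, -0.11,0,0,0,0,0,0, -0.13,0,0,0,0,0,0, -0.13,0,0,0,0,0,0]'
python3 - <<'E'
from h import *
s=manip.observe();im=manip.grab_frame("wrist"); cv2.imwrite("pics/w7.png",im[:,:,::-1]);np.save('w7.npy',np.r_[s['tool_pos'],s['tcp_rot']])
E
```

```text
clock: 7.55
tool_pos: [0.6509, 0.0065, 0.1712]
tcp_rot: [1.213, 1.199, -1.201]
ft_force: [1.0, -0.4, 0.7]
gripper_width: 0.085
```

View pics/w7.png

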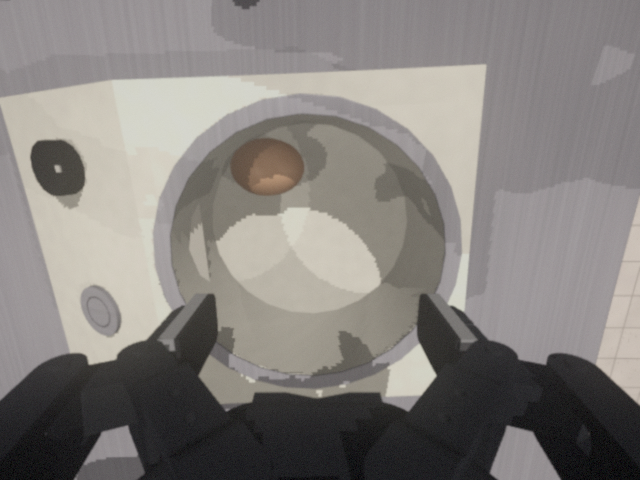

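```bash
python3 -m pendant '[-0.02,-0.02,-0.025,0,0,0,0, -0.035,-0.04,-0.052,0,0,0,0, -0.05,-0.06,-0.08,0,0,0,0, -0.065,-0.08,-0.108,0,0,0,0, -0.08,-0.1,-0.136,0,0,0,0, -0.088,-0.12,-0.164,0,0,0,0, -0.088,-0.143,-0.193,0,0,0,0, -0.088,-0.166,-0.222,0,0,0,0]'
python3 -m pendant '[0,-0.022,-0.03,0,0,0,0, 0,-0.04,-0.054,0,0,0,0, 0,-0.051,-0.068,0,0,0,0, 0,-0.051,-0.068,0,0,0,0, 0,-0.051,-0.068,0,0,0,0, 0,-0.051,-0.068,0,0,0,0]'
python3 - <<'E'
from h import *
s=manip.observe();im=manip.grab_frame("wrist"); cv2.imwrite("pics/w8.png",im[:,:,::-1]);np.save('w8.npy',np.r_[s['tool_pos'],s['tcp_rot']]);print(s['tool_pos'])
im=manip.grab_frame("scene"); cv2.imwrite("pics/c8.png",im[:,:,::-1]);
E
```

```text
clock: 8.27
tool_pos: [0.4798, 0.2301, 0.2514]
tcp_rot: [1.21, 1.209, -1.209]
ft_force: [-0.4, 1.4, -0.5]
gripper_width: 0.0853
clock: 8.77
tool_pos: [0.4302, 0.2965, 0.2506]
tcp_rot: [1.209, 1.209, -1.21]
ft_force: [0.2, -0.2, 0.7]
gripper_width: 0.0857
[0.43019729 0.29650178 0.25059171]
```

View pics/w8.png

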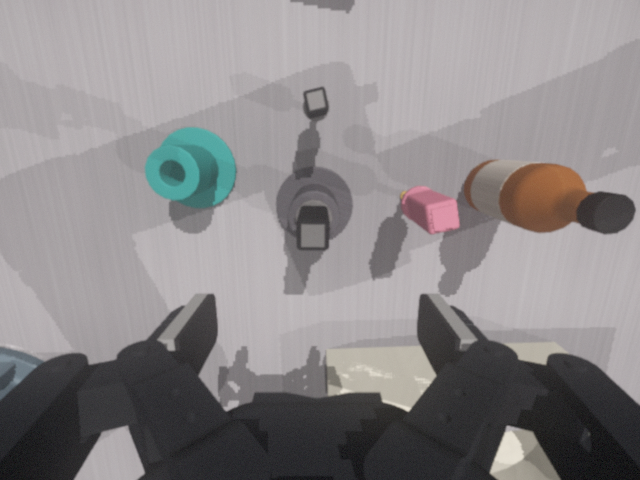

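View pics/c8.png

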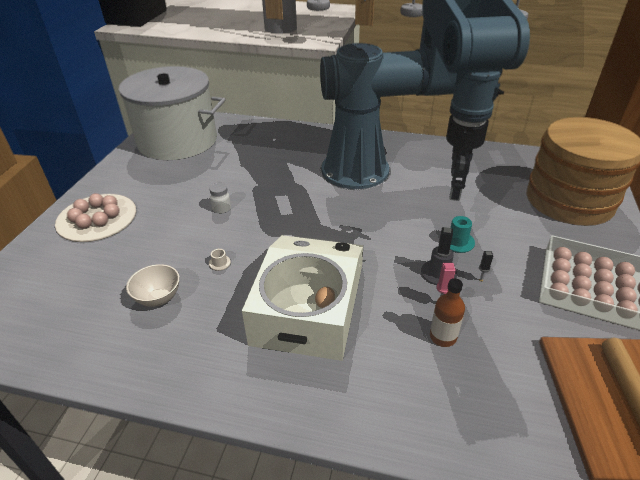

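Run:
```python
from h import *
np.set_printoptions(precision=4,suppress=True)
v=np.load('w8.npy');s=dict(tool_pos=v[:3],tcp_rot=v[3:]);c=cam('wrist',s)
a=cv2.imread('pics/w8.png');cv2.imwrite('pics/z8.png',cv2.resize(a[160:270,270:370],None,fx=5,fy=5,interpolation=cv2.INTER_CUBIC))
print(proj(c,[[.4294,.2967,.14]]))
```

```text
[[316.0863 236.5706]]
```

View pics/z8.png

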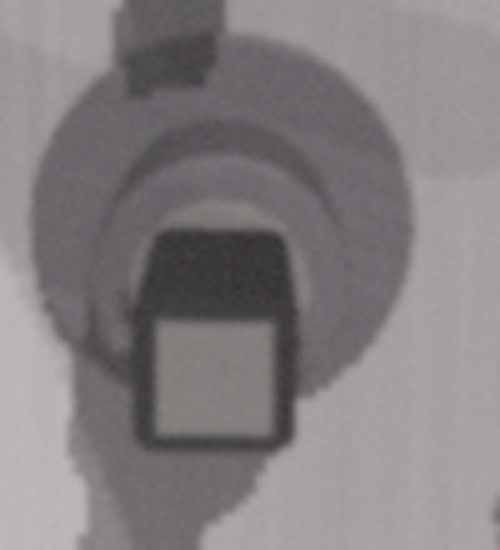

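```bash
python3 -m pendant '[0.03,-0.002,0,0,0,0,0, 0.06,-0.002,0,0,0,0,0, 0.09,-0.002,0,0,0,0,0, 0.12,-0.002,0,0,0,0,0, 0.14,-0.002,0,0,0,0,0, 0.152,-0.002,0,0,0,0,0, 0.157,-0.002,0,0,0,0,0, 0.157,-0.002,0,0,0,0,0]'
python3 - <<'E'
from h import *
s=manip.observe();im=manip.grab_frame("wrist"); cv2.imwrite("pics/w9.png",im[:,:,::-1])
E
```

```text
clock: 9.53
tool_pos: [0.428, 0.2963, 0.093]
tcp_rot: [1.209, 1.209, -1.211]
ft_force: [-0.1, -0.2, 0.1]
gripper_width: 0.0855
```

View pics/w9.png

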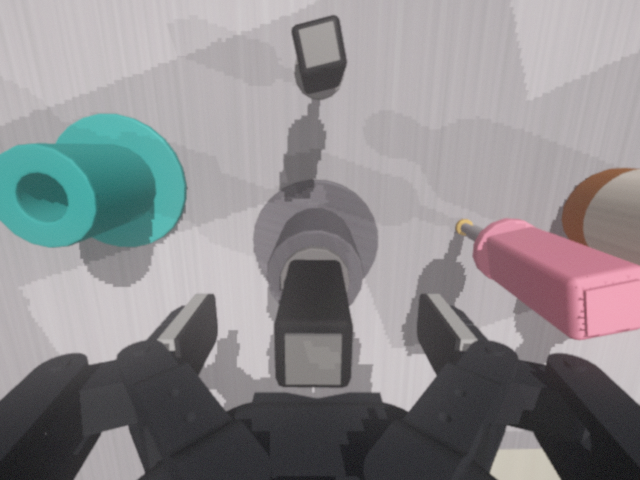

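```bash
python3 -m pendant '[0,0,0,0,0,0,100, 0,0,0,0,0,0,180, 0,0,0,0,0,0,220, 0,0,0,0,0,0,220, 0,0,0,0,0,0,220, 0,0,0,0,0,0,220, 0,0,0,0,0,0,220,0,0,0,0,0,0,220]' 45
python3 -m pendant '[-0.01,0,0,0,0,0,220, -0.025,0,0,0,0,0,220, -0.045,0,0,0,0,0,220, -0.07,0,0,0,0,0,220, -0.095,0,0,0,0,0,220, -0.115,0,0,0,0,0,220, -0.12,0,0,0,0,0,220,-0.12,0,0,0,0,0,220]'
python3 - <<'E'
from h import *
s=manip.observe();print(s['tool_pos'],s['tcp_rot']);im=manip.grab_frame("wrist"); cv2.imwrite("pics/w10.png",im[:,:,::-1])
im=manip.grab_frame("side"); cv2.imwrite("pics/s10.png",im[:,:,::-1]);im=manip.grab_frame("scene"); cv2.imwrite("pics/c10.png",im[:,:,::-1]);
a=cv2.imread('pics/s10.png')[50:230,170:370];b=cv2.imread('pics/c10.png')[140:320,360:560]
cv2.imwrite('pics/m10.png',np.hstack([cv2.resize(q,None,fx=2,fy=2.9) for q in (a,b)]))
E
```

```text
clock: 10.25
tool_pos: [0.4284, 0.2972, 0.0944]
tcp_rot: [1.21, 1.209, -1.208]
ft_force: [-1.4, -0.3, 5.8]
gripper_width: 0.0257
clock: 10.92
tool_pos: [0.4289, 0.2974, 0.2155]
tcp_rot: [1.212, 1.208, -1.206]
ft_force: [0.4, -0.5, -2.7]
gripper_width: 0.0256
[0.42887058 0.29740568 0.21551274] [ 1.21165896  1.20781702 -1.20619025]
```

View pics/m10.png

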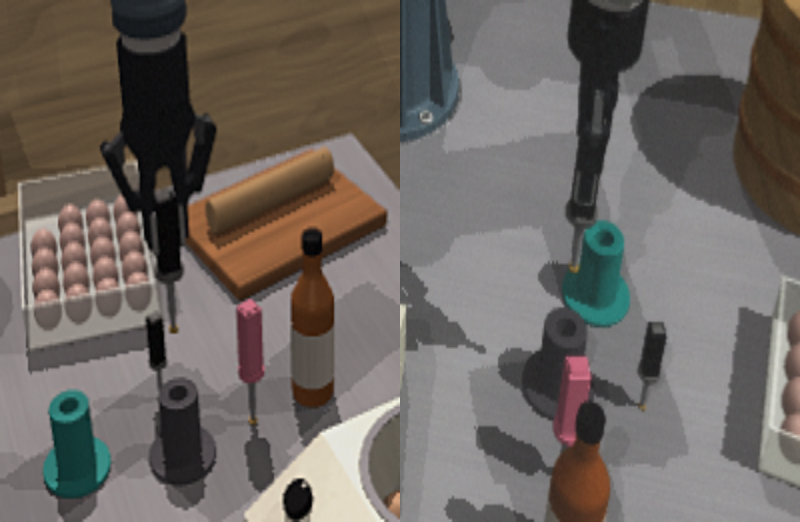

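View pics/w10.png

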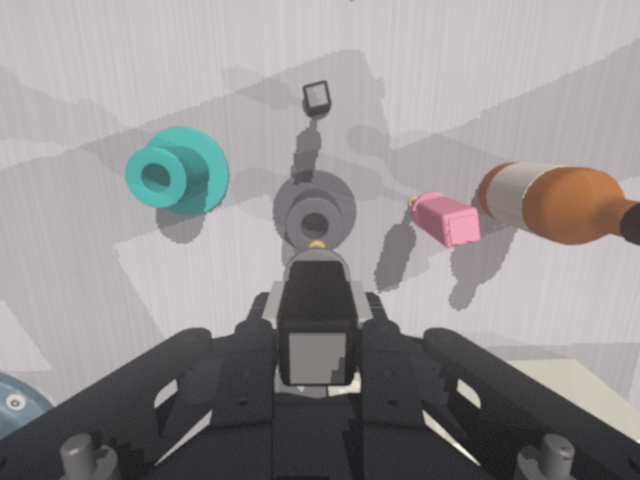

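Run:
```python
from h import *
np.set_printoptions(precision=4,suppress=True)
R0=np.array([1.20868678,1.21063799,-1.21019495])
w0=cam('wrist',dict(tool_pos=np.array([.5745,.00012,.23045]),tcp_rot=R0))
w5=cam('wrist',dict(tool_pos=np.array([.6467,.0083,.1673]),tcp_rot=np.array([1.207,1.212,-1.208])))
sc,si=cam('scene'),cam('side')
cs=[w0,w5,sc,si];ps=[(231,271.5),(107,313.5),(302,243.5),(341.1,249.6)]
print('tri all',tri(cs,ps),'w',tri(cs[:2],ps[:2]),tri(cs[:1]+cs[2:],ps[:1]+ps[2:]))
yaw=.0396;a=np.radians(25)
Rz=Ro.from_euler('z',yaw).as_matrix();n=Rz@[-np.sin(a),0,np.cos(a)]
p0=np.array([.5967,.005,0])+Rz@[-.05,0,.115]+.003*n
for c,p in zip(cs,ps):
    o,v=ray(c,p);q=o+v*((p0-o)@n)/(v@n);print(q,'warmer frame',Rz.T@(q-[.5967,.005,0]))
s=manip.observe();w=cam('wrist',s)
T=Ro.from_rotvec(s['tcp_rot']);print(s['tool_pos'],T.as_matrix())
# tip from wrist: plane tool x=.0794
o,v=ray(w,(317,244));o=T.inv().apply(o-s['tool_pos']);v=T.inv().apply(v);print('tip in tool',o+v*(.0794-o[0])/v[0])
print('pred tip px',[proj(c,s['tool_pos']+T.apply([.0794,0,0])) for c in (w,sc,si)])
b=cv2.imread('pics/s10.png')[110:190,220:300];d=cv2.imread('pics/c10.png')[180:260,410:490];e=cv2.imread('pics/w10.png')[220:300,280:360]
cv2.imwrite('pics/m11.png',np.hstack([cv2.resize(q,(266,266),interpolation=cv2.INTER_CUBIC) for q in (b,d,e)]))
```

```text
tri all [ 0.4985 -0.0379  0.0937] w [ 0.4977 -0.0387  0.0933] [ 0.4986 -0.0378  0.0935]
[ 0.4982 -0.0382  0.0949] warmer frame [-0.1001 -0.0393  0.0949]
[ 0.4991 -0.0374  0.0954] warmer frame [-0.0992 -0.0385  0.0954]
[ 0.5051 -0.0352  0.0982] warmer frame [-0.0932 -0.0365  0.0982]
[ 0.4982 -0.0388  0.0949] warmer frame [-0.1002 -0.0399  0.0949]
[0.427  0.2966 0.212 ] [[-0.0028  1.     -0.0001]
 [-0.0011 -0.0001 -1.    ]
 [-1.     -0.0028  0.0011]]
tip in tool [ 0.0794 -0.0001 -0.0033]
pred tip px [array([[317.1083, 248.5748]]), array([[446.1267, 232.136 ]]), array([[256.5274, 165.4355]])]
```

View pics/m11.png

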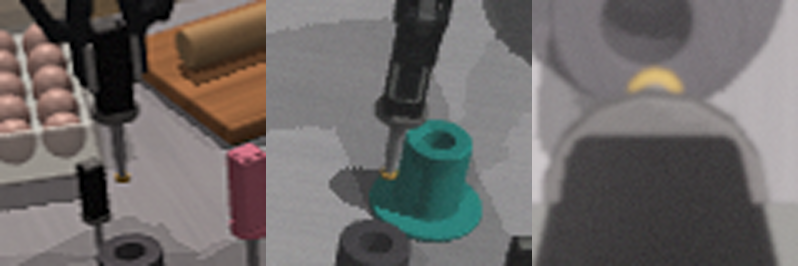

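Run:
```python
from h import *
np.set_printoptions(precision=4,suppress=True)
yaw=.0396;a=np.radians(25);Rw=Ro.from_euler('z',yaw);n=Rw.apply([-np.sin(a),0,np.cos(a)])
R0=np.array([[0,1,0],[0,0,-1],[-1,0,0]],float)
Rd=(Rw*Ro.from_euler('y',-25,degrees=True)).as_matrix()@R0
pad=np.array([.4976,-.038,.0944]);P=np.array([.4275,.2971,.213])
for h in (.04,.01,-.006):
    t=pad+n*(.0794+h);print(h,t,'shift tool',R0.T@(t-P))
print(Rd,Ro.from_matrix(R0.T@Rd).as_rotvec())
```

```text
0.04 [ 0.4472 -0.04    0.2026] shift tool [0.0104 0.0197 0.3371]
0.01 [ 0.4598 -0.0395  0.1754] shift tool [0.0376 0.0323 0.3366]
-0.006 [ 0.4666 -0.0392  0.1609] shift tool [0.0521 0.0391 0.3363]
[[ 0.4223  0.9056  0.0396]
 [ 0.0167  0.0359 -0.9992]
 [-0.9063  0.4226  0.    ]] [-0.039   0.0086  0.4363]
```

```bash
python3 -m pendant '[-0.005,0.002,0.025,0,0,0.03,220, -0.01,0.004,0.055,0,0,0.08,220, -0.01,0.006,0.09,-0.01,0,0.14,220, -0.01,0.009,0.125,-0.015,0,0.2,220, -0.01,0.012,0.16,-0.02,0.004,0.26,220, -0.01,0.015,0.195,-0.025,0.005,0.32,220, -0.005,0.017,0.23,-0.03,0.007,0.38,220, -0.002,0.018,0.265,-0.039,0.0086,0.4363,220]'
python3 - <<'E'
from h import *
s=manip.observe();print(s['joint_pos'])
np.set_printoptions(precision=4,suppress=True)
R0=np.array([[0,1,0],[0,0,-1],[-1,0,0]],float)
Rc=R0@Ro.from_rotvec([-.039,.0086,.4363]).as_matrix()
P=np.array([.4275,.2971,.213])+R0@[-.002,.018,.265]
print(P,Rc.T@(np.array([.4472,-.04,.2026])-P))
E
```

```text
clock: 11.73
tool_pos: [0.4448, 0.0311, 0.2139]
tcp_rot: [1.362, 0.906, -0.851]
ft_force: [0.8, -0.4, -1.4]
gripper_width: 0.0257
[-0.30520503 -0.45339823  2.26239962  0.17961817  0.92610975 -0.42466487]
[0.4455 0.0321 0.215 ] [ 0.0108 -0.0063  0.0721]
```

```bash
python3 -m pendant '[0.004,-0.002,0.025,0,0,0,220, 0.008,-0.004,0.05,0,0,0,220, 0.0108,-0.0063,0.065,0,0,0,220, 0.0108,-0.0063,0.0721,0,0,0,220, 0.0108,-0.0063,0.0721,0,0,0,220, 0.0108,-0.0063,0.0721,0,0,0,220, 0.0108,-0.0063,0.0721,0,0,0,220]'
python3 - <<'E'
from h import *
np.set_printoptions(precision=4,suppress=True)
s=manip.observe();T=Ro.from_rotvec(s['tcp_rot']);print(s['tool_pos'],s['joint_pos'],T.as_matrix()[:,0]);im=manip.grab_frame("wrist"); cv2.imwrite("pics/w12.png",im[:,:,::-1])
np.save('w12.npy',np.r_[s['tool_pos'],s['tcp_rot']])
im=manip.grab_frame("side"); cv2.imwrite("pics/s12.png",im[:,:,::-1]);im=manip.grab_frame("scene"); cv2.imwrite("pics/c12.png",im[:,:,::-1]);
a=cv2.imread('pics/s12.png')[150:300,270:400];b=cv2.imread('pics/c12.png')[180:300,240:370]
cv2.imwrite('pics/m12.png',np.hstack([cv2.resize(q,(400,400),interpolation=cv2.INTER_CUBIC) for q in (a[:130],b[:,:120])]))
tip=s['tool_pos']+T.apply([.0794,0,0]);print('tip',tip)
print([proj(c,[tip,[.4976,-.038,.0944]]) for c in (cam('wrist',s),cam('side'),cam('scene'))])
E
```

```text
clock: 12.32
tool_pos: [0.4475, -0.039, 0.2029]
tcp_rot: [1.362, 0.908, -0.852]
ft_force: [0.2, -0.2, -1.9]
gripper_width: 0.0256
[ 0.4475 -0.039   0.2029] [-0.5235 -0.4199  2.2646  0.2833  0.9422 -0.6902] [ 0.4213  0.0179 -0.9067]
tip [ 0.4809 -0.0376  0.1309]
[array([[316.7911, 248.4934],
       [316.447 , 235.2573]]), array([[333.4349, 238.3841],
       [340.662 , 249.626 ]]), array([[303.2088, 226.6436],
       [301.7685, 242.5347]])]
```

View pics/m12.png

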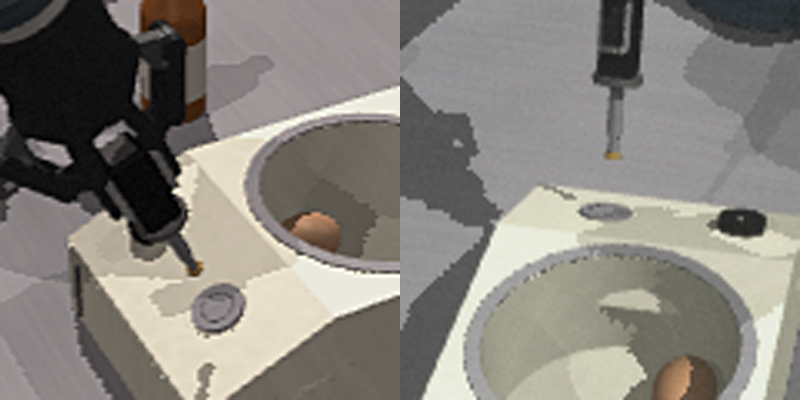

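View pics/w12.png

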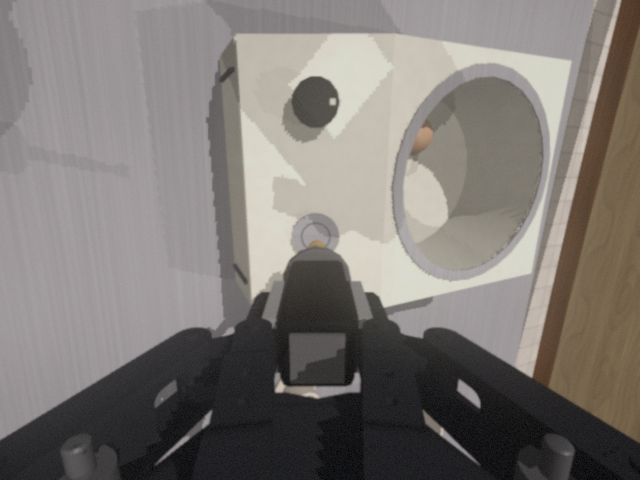

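```bash
python3 -m pendant '[0.01,0,0,0,0,0,220, 0.02,0,0,0,0,0,220, 0.028,0,0,0,0,0,220, 0.033,0,0,0,0,0,220, 0.036,0,0,0,0,0,220, 0.036,0,0,0,0,0,220, 0.036,0,0,0,0,0,220]'
python3 -m pendant '[0.002,0,0,0,0,0,220, 0.004,0,0,0,0,0,220, 0.006,0,0,0,0,0,220, 0.006,0,0,0,0,0,220]'
```

```text
clock: 13.05
tool_pos: [0.4629, -0.0393, 0.1707]
tcp_rot: [1.363, 0.907, -0.852]
ft_force: [-0.3, -0.7, -1.1]
gripper_width: 0.0256
clock: 13.38
tool_pos: [0.4657, -0.0396, 0.1653]
tcp_rot: [1.363, 0.906, -0.852]
ft_force: [-1.0, 1.2, -0.3]
gripper_width: 0.0255
```

```bash
cat > look.py <<'E'
from h import *
import sys
k=sys.argv[1]
np.set_printoptions(precision=4,suppress=True)
s=manip.observe();T=Ro.from_rotvec(s['tcp_rot']);im=manip.grab_frame("side");im2=manip.grab_frame("scene");
x=T.as_matrix()[:,0];tip=s['tool_pos']+x*.0794;n=np.array([-.4223,-.0167,.9063]);d=tip-[.4976,-.038,.0944]
F=[manip.observe()['ft_force']]
print('tip h',d@n,'lat',d-n*(d@n),'ang',np.arccos(-x@n),'F along n',s['ft_force']@n,s['ft_force'],s['dq'])
print(proj(cam('side'),[tip,[.4976,-.038,.0944]]),proj(cam('scene'),[tip,[.4976,-.038,.0944]]))
a=im[200:270,300:370,::-1];b=im2[200:270,270:340,::-1]
cv2.imwrite(f'pics/m{k}.png',np.hstack([cv2.resize(q,(400,400),interpolation=cv2.INTER_CUBIC) for q in (a,b)]))
E
python3 look.py 13
```

```text
tip h -0.0016113989451508387 lat [ 0.001  -0.0003  0.0005] ang 0.0021260269113607955 F along n 0.10646804486286825 [-0.9813  1.1823 -0.318 ] [-0.002  -0.0073 -0.0041 -0.0015  0.0108  0.0009]
[[341.4329 249.8317]
 [340.662  249.626 ]] [[301.4943 243.2737]
 [301.7685 242.5347]]
```

View pics/m13.png

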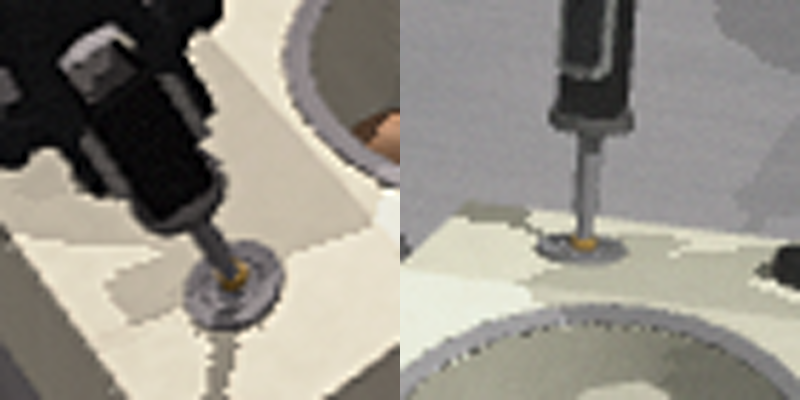

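```bash
python3 -m pendant '[0.001,0,0,0,0,0,220, 0.002,0,0,0,0,0,220,0.002,0,0,0,0,0,220]'; python3 -m pendant '[0.001,0,0,0,0,0,220, 0.002,0,0,0,0,0,220,0.002,0,0,0,0,0,220]'; python3 -m pendant '[0,0,0,0,0,0,220,0,0,0,0,0,0,220,0,0,0,0,0,0,220,0,0,0,0,0,0,220]'; for i in 1 2 3 ; do python3 -m pendant '[0,0,0,0,0,0,220]'|grep ft; done
python3 look.py 14
```

```text
clock: 13.73
tool_pos: [0.4665, -0.0395, 0.1636]
tcp_rot: [1.363, 0.906, -0.852]
ft_force: [-0.4, -0.0, 0.4]
gripper_width: 0.0256
clock: 13.98
tool_pos: [0.4673, -0.0394, 0.1617]
tcp_rot: [1.363, 0.906, -0.852]
ft_force: [-0.4, 0.1, 1.5]
gripper_width: 0.0257
clock: 14.32
tool_pos: [0.4673, -0.0394, 0.1618]
tcp_rot: [1.363, 0.906, -0.852]
ft_force: [-0.6, -0.0, 0.8]
gripper_width: 0.0255
ft_force: [-0.8, -1.0, 1.5]
ft_force: [-0.1, -1.3, 0.7]
ft_force: [-0.4, -0.8, 1.4]
tip h -0.005517325728067682 lat [ 0.0008 -0.0001  0.0004] ang 0.0020436927228007344 F along n 1.449345736375946 [-0.3609 -0.7754  1.4168] [-0.0007  0.0001 -0.0001  0.     -0.0001  0.0001]
[[341.9834 250.8499]
 [340.662  249.626 ]] [[301.4912 244.8035]
 [301.7685 242.5347]]
```

View pics/m14.png

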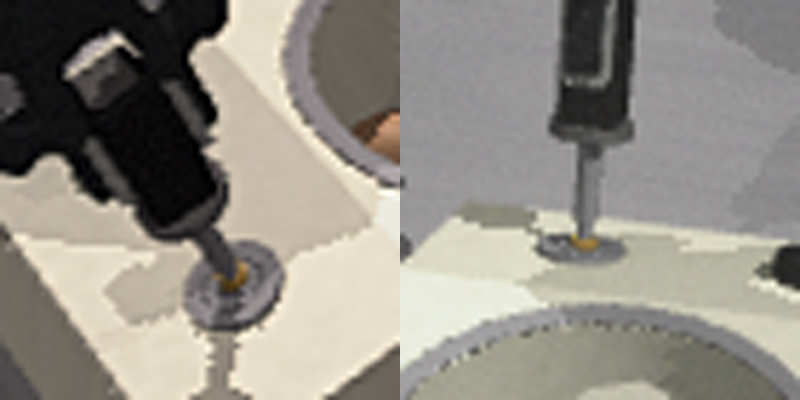

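Run:
```python
from h import *
s=manip.observe();im=manip.grab_frame("scene");print(atz(cam('scene'),(324.5,296.5),.047)-[.6466,.007,.047],s['gripper_width'])
cv2.imwrite('pics/c15.png',cv2.resize(im[180:380,120:480,::-1],None,fx=2,fy=2))
```

```text
[-3.21259990e-02  3.96191225e-02  4.16333634e-17] 0.025344822490407117
```

View pics/c15.png

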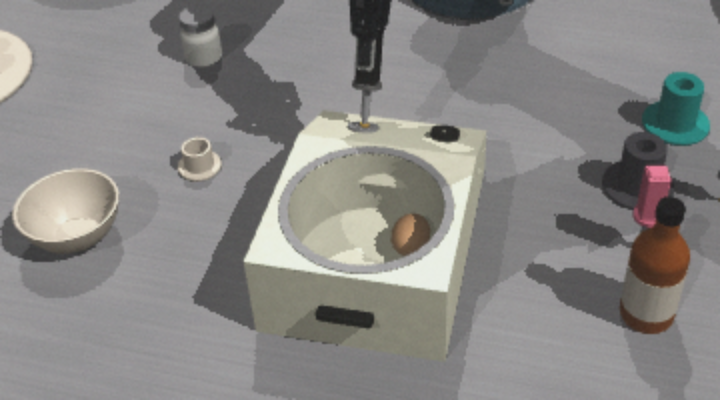

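```bash
python3 -c "
from station import manip
print(manip.finish_job())"
```

```text
the job is handed in; nothing more can be done
None
```

The egg is in the well and let go, and I handed the job in with the thermometer still held on the pad, after about 15 s of the 61 s allowed. No verdict was reported, so what follows is from my own last checks.

- **Egg:** I lowered it until it touched the floor, which read about 15 N against the 40 N limit, then backed off and opened the gripper. It tipped onto its side and rolled. The last picture shows it lying in the well about 51 mm from the centre (limit 80 mm).
- **Thermometer:** The tip is about 1 mm from the pad centre sideways, inside the engraved ring. The axis is 0.002 rad off square by the measured arm pose. The tip is sprung in about 5.5 mm, with roughly 2.4 N on the pad once the thermometer's weight is taken off. These figures rest on my camera-based estimate of the pad position, good to about 2 mm. Single force readings scattered by about 0.5 N.
- **Stability:** The arm was still, and the grip opening held at 25.5 mm with no slip seen.
- **Bottle, bowl and jar:** They look unmoved in the last picture.

No check failed. The only disagreement was the scene camera, which placed the pad about 7 mm farther up the slope than the wrist and side cameras. I went with those two, and the close-up pictures confirmed the contact point.

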